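# Hold a glass cell in the light path

## Robot

A 6-joint arm with a two-finger parallel gripper is mounted at the origin on the work surface. World frame = base frame: x ahead of the robot, y to its left, z up, the work surface at z = 0. Lengths are in mm, angles in rad, forces in N, time in s.
With the tool pointing down it reaches from about 250 to 850 mm from the base axis. Payload 12.5 kg.
Tool frame: the origin (TCP) lies on the mounting face of the last link; the fingertips stand 186 mm ahead of it and the grasp point (between the pads) lies 167 mm ahead of it; z points along the fingers, y is the line along which they close (so a half turn about z gives the same grasp; the last joint's range is limited). The gripper opens to 93 mm and grips with 3 to 60 N. Pads are 15 mm wide; open, the fingers measure 128 mm over their backs; the gripper's body (75 mm by 188 mm) begins 65 mm behind the grasp point.
Start: joints at [-1.215, 0.351, 1.652, -0, 1.139, -0.085], TCP at [234.682, -497.404, 404.733] pointing down, gripper open.
Joint ranges: [-2.75, 2.75], [-0.79, 2.1], [0.01, 2.65], [-1.57, 4.71], [0.07, 3.14], [-2.87, 2.87]. Speed limits (rad/s): [2.22, 2.22, 2.79, 3.14, 3.14, 3.14].

## Interface

Orientations are given as a rotation vector (axis times angle).
In Python, from bench import arm gives the robot as it stands.
- The arm moves only by the tool carry_out, never from a script. Its argument "series" is a list of rows, each an object with "translation": the shift along the tool's x, y, z in mm, a list of three; "twist": the turn about the tool's z in degrees; "gripper": the finger opening in mm, from 0 to 93. In form: [{"translation": [tx, ty, tz], "twist": twist, "gripper": gripper}, ...]. A call has 1 to 8 rows; each row shifts and turns the commanded pose from where the row before left it, along the tool's axes as they then stand; what a row does not reach is not made up. A row lasts 1/8 s, in which the tool goes at most 62.5 mm and 10.7 degrees, less where a joint would pass 70% of its speed; a pose out of reach is approached as far as the arm can. A call is refused whole if a number of a shift passes 62.5 or a number of a turn 10.7, either way. A call with a gripper value outside its range is refused whole. The fingers move at their own pace and stop on an object; "squeeze" is the grip in N (left out, the last holds). Time passes only in rows, so rows that do not move let the fingers close. It gives the time, the measured TCP pose, the force, the opening and the grip force at its end, in the units of the state.
- arm.sense(): the state, without advancing time (a new reading comes with each control period).
- arm.capture(name): name is "side" or "top"; returns (picture, depth): 480x640x3 uint8, red, green, blue; 480x640 float32, mm along the optical axis (not along the pixel's ray), 0 where there is no reading.
- arm.camera_params(name): a dict with "fx", "fy", "cx", "cy" (pixels), "D" ([k1, k2, p1, p2, k3] as OpenCV has them; the pictures are not rectified), "rvec" (rotation vector, rad) and "tvec" (3), from world to camera coordinates, as OpenCV has them. Camera axes: x right, y down, z forward; pixel columns grow to the right and rows downward; lengths in mm; the calibration is good to about 2 mm. A picture is of the moment at which its call begins. camera_params takes no time and is no camera call.
- arm.close_job(): hands the job in; it is judged then, once.
The state is a dict: "time_s": time; "q": joint angles; "joint_vel": joint speeds; "joint_efforts": joint torques, N m; "tcp_pos": TCP position; "ee_rot": TCP orientation; "wrist_force": force on the tool from outside, world axes, zero at the start; "ft_torque": the same for the moment, N m; "width": opening from 0.0 (shut) to 1.0 (fully open); "finger_force": force on a finger pad.
Only numpy, scipy, OpenCV 4.12 (cv2) and the standard library are available. Lean on these libraries where they do the work, as an engineer would, in place of code of your own. Each camera call takes 0.05 s, during which the arm holds its last target. There are 200 camera calls.

## Task

Lift the steel blanking block out of the light path between the lamp and the detector and stand it upright in the shallow grey tray. Then take the long glass cell from the low blue stand by its two broad frosted sides only, never touching its clear end windows, and hold it upright and free in the air about midway between lamp and detector, lengthwise along the light path with the path running through the middle of both windows. Finish while still holding it there, and leave everything else where it is.

Things in the scene. Friction and masses are not known exactly. Their poses are not given: they have to be found in the camera images.
- bench: fixed light bench: aluminium base plate 90 (x) x 270 (y) x 20 mm high, with two white housings on it, lamp at +y and detector at -y, each 80 x 63 mm and reaching 105 mm above the table. From each a black barrel 28 mm in diameter points at the other; the barrel ends are 110 mm apart. Origin: centre of the underside; z up; the light path runs along its y axis. Stands at any yaw within 0.3 rad
- beam (a point): mid point of the light path, half-way between the two barrel ends, on the barrels' common axis, 68 mm above the table (48 mm above the base plate); y axis along the light path
- block_center (a point): centre of the loose steel blanking block, 30 x 30 x 70 mm high, about 150 g, standing on the bench's base plate between the barrels so that it blocks the light path; its sides are roughly square to the bench. Axes x, y across, z up; the bottom is 35 mm below this point
- tray: fixed shallow grey open tray, 110 x 110 mm outside, walls 4 mm thick and 15 mm high, floor 4 mm thick. Origin: centre of the underside. Stands left or right of the bench; it and the blue stand swap sides
- stand: fixed low blue stand, 44 (x) x 150 (y) x 20 mm high, with an open groove 5 mm deep and 16.5 mm wide along its y axis, floor of the groove 15 mm above the table. Origin: centre of the underside
- cell_center (a point): centre of the long glass cell, 13.5 mm (x) x 42 mm (y) x 50 mm high (z), about 50 g, standing upright in the groove near the middle of the stand, 25 mm from its centre to its bottom, so the stand's top edges are 20 mm below this point. The broad frosted sides face +x and -x and are 13.5 mm apart; the clear windows are the two narrow ends, facing +y and -y. It looks the same either way round
- window_a: clear window, 2 mm thick, 12.5 mm wide, 49 mm high: the cell's +y end. Origin at its centre
- window_b: the same at the cell's -y end
- cell: the long glass cell itself; origin at the centre of its underside, axes as for cell_center
- block: the steel blanking block itself; origin at the centre of its underside
- cuvette_a: bystander: small square cuvette 12.5 x 12.5 x 45 mm high standing in the same groove, 55 to 63 mm from the stand's middle, beyond the cell's +y end. Origin: centre of the underside
- cuvette_b: bystander: the same on the -y side of the cell
- vial_a: bystander: small capped vial, 23 mm across, 46 mm high. Origin: centre of the underside
- vial_b: bystander: another such vial
- cup: bystander: clear plastic cup, 60 mm across, 35 mm high. Origin: centre of the underside
- spatula: bystander: metal spatula, 160 mm long, lying on the table
- floret: bystander: cauliflower floret, about 56 mm across, 50 mm high. Origin: centre of the underside
Things that resemble listed ones, but are neither listed nor needed, are in the scene too. What is shaped like the cell but black or green is not meant.

How it is judged:
By the outcome, as a careful person would: the job done as asked, in the order asked, and still so for the second after the job is handed in, while the arm keeps its last pose, push and grip.
It also fails if it takes over 61 s, if anything falls off the work surface, if the arm or the gripper's body presses on something with over 40 N, if the wrist force passes 120 N, or if a joint passes its speed limit or range.

## Working session

There is one attempt and no reset: what is moved stays moved. The work goes in short steps, Python scripts to look and compute and a tool call to move; the robot and the scene stay as the last step left them, time stands still between calls to the robot, and variables do not carry over. Pictures are saved under pics/ and viewed, at most 10 in all, crops included, and the job is handed in when it is done.

Besides the shell and the picture viewer there is one more tool, called after "Call:" as name(argument=value, ...), one argument or row to a line, values as JSON. carry_out: Moves the arm, as the interface text tells. Its arguments: {"type":"object","properties":{"series":{"type":"array","items":{"type":"object","properties":{"translation":{"type":"array","items":{"type":"number"}},"twist":{"type":"number"},"gripper":{"type":"number"}}}},"squeeze":{"type":"number"}},"required":["series"]}

```bash
mkdir -p pics; cat > h.py <<'E'
import numpy as np, cv2
from bench import arm
def cam(n):
    p=arm.camera_params(n);K=np.array([[p['fx'],0,p['cx']],[0,p['fy'],p['cy']],[0,0,1.]])
    return K,np.array(p['D'],float),np.array(p['rvec'],float),np.array(p['tvec'],float).reshape(3)
def cloud(n,d):
    K,D,r,t=cam(n);R=cv2.Rodrigues(r)[0]
    v,u=np.mgrid[0:480,0:640]
    x=cv2.undistortPoints(np.stack([u,v],-1).reshape(-1,1,2).astype(float),K,D).reshape(480,640,2)
    P=np.dstack([x,np.ones((480,640))])*d[...,None]
    return (P-t)@R   # world
def px2w(n,uv,z):
    K,D,r,t=cam(n);R=cv2.Rodrigues(r)[0]
    x=cv2.undistortPoints(np.array(uv,float).reshape(-1,1,2),K,D).reshape(-1,2)
    d=np.c_[x,np.ones(len(x))]@R;c=-R.T@t
    return c+d*((z-c[2])/d[:,2])[:,None]
def w2px(n,X):
    K,D,r,t=cam(n);return cv2.projectPoints(np.array(X,float).reshape(-1,1,3),r,t,K,D)[0].reshape(-1,2)
def shot(n,tag):
    a,d=arm.capture(n);np.savez(f'{tag}.npz',a=a,d=d);cv2.imwrite(f'pics/{tag}.png',a[...,::-1]);return a,d
E
python3 - <<'E'
from h import *
for n in('top','side'):
    shot(n,n+'0');K,D,r,t=cam(n);print(n,K[0,0],-cv2.Rodrigues(r)[0].T@t)
s=arm.sense();print(s)
E
```

```text
top 448.582115210842 [492.09246644   4.06256974 936.91011636]
side 514.0906963506153 [-13.68114322 766.89358274 775.71981488]
{'time_s': 0.1, 'q': array([-1.21461500e+00,  3.51147716e-01,  1.65233242e+00,  5.78695233e-06,
        1.13908696e+00, -8.45720433e-02]), 'joint_vel': array([-9.44045061e-04, -1.39582156e-03, -2.02245250e-03,  6.69746460e-05,
       -1.51856728e-03, -1.54897517e-03]), 'joint_efforts': array([ 5.84335758e-04, -4.98030639e+01, -2.85701948e+01,  7.00572180e-02,
        2.39018770e-02, -4.70176678e-05]), 'tcp_pos': array([ 234.63980339, -497.3137478 ,  404.28466279]), 'ee_rot': array([-3.06467179e+00, -6.86528484e-01,  1.98992620e-04]), 'wrist_force': array([ 0.3294755 , -0.62971525,  0.29265433]), 'ft_torque': array([-0.02496394,  0.0681292 , -0.00841607]), 'finger_force': 0.0, 'width': 1.0004846370622378}
```

View pics/top0.png

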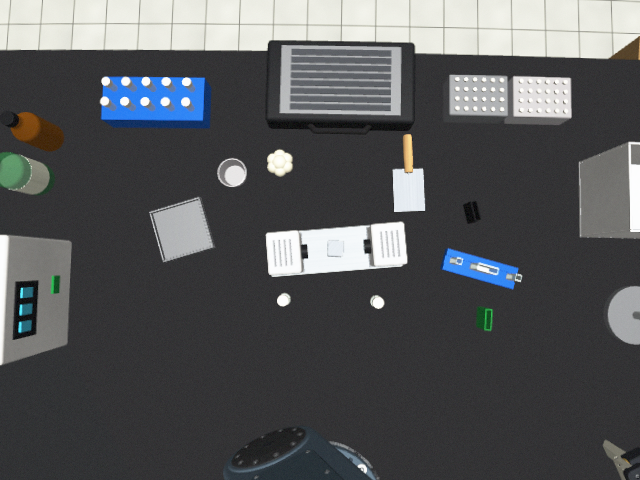

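View pics/side0.png

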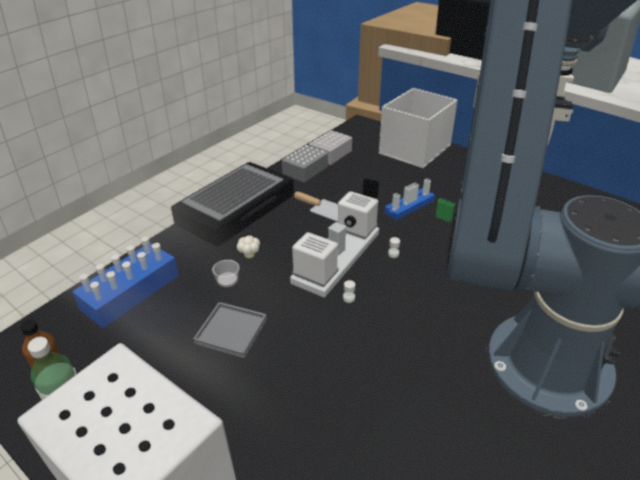

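The top view (image up = +x, left = +y) shows:
- **Bench:** about (336,249), with the block at (336,247).
- **Tray:** (182,230).
- **Blue stand:** (482,268), with the clear cell at (487,268) and cuvettes at (456,261) and (518,277).

Things that could be taken for the cell:
- The black cell at (472,212).
- The green cell at (486,319).
- The two small cuvettes.
- The blue tube rack at (153,98), which could pass for the stand.

I choose (487,268), since it is clear and stands in the middle of the blue stand's groove.

```bash
cat > m.py <<'E'
from h import *
f=np.load('top0.npz');a,d=f['a'],f['d'];P=cloud('top',d)
v,u=np.mgrid[0:480,0:640]
def box(u0,u1,v0,v1):return (u>=u0)&(u<=u1)&(v>=v0)&(v<=v1)&(d>0)
def rect(nm,m):
    X=P[m];r=cv2.minAreaRect(X[:,:2].astype(np.float32));print(nm,m.sum(),'rect',np.round(r[0],1),np.round(r[1],1),round(r[2],1),'z',np.round(np.percentile(X[:,2],[5,50,95]),1))
z=P[...,2]
rect('housL(lamp)',box(262,305,225,280)&(z>95)&(z<112))
rect('housR(det)',box(365,410,218,272)&(z>95)&(z<112))
rect('base',box(260,412,215,285)&(z>14)&(z<26))
rect('block',box(318,356,232,262)&(z>82)&(z<97))
rect('tray',box(140,225,190,270)&(z>9)&(z<20))
hsv=cv2.cvtColor(a,cv2.COLOR_RGB2HSV)
blue=(hsv[...,0]>95)&(hsv[...,0]<125)&(hsv[...,1]>130)
rect('stand',box(435,530,240,297)&blue&(z>13)&(z<25))
rect('cellz',box(470,502,255,282)&(z>50)&(z<75))
rect('tall',box(435,530,240,297)&(z>45)&(z<80))
c1=cv2.resize(a[240:300,435:530],None,fx=8,fy=8,interpolation=cv2.INTER_CUBIC)
cv2.imwrite('pics/c1.png',c1[...,::-1])
np.set_printoptions(linewidth=200)
print(np.round(z[262:276:2,470:504:2]).astype(int))
E
python3 m.py
```

```text
housL(lamp) 1434 rect [510.9  82.2] [80.  63.2] 5.9 z [101.6 105.1 107.6]
housR(det) 1451 rect [ 531.  -113.8] [80.1 63.7] 6.0 z [101.7 105.1 107.8]
base 2589 rect [521.  -16.1] [ 90.  269.2] 5.9 z [17.3 20.  22.7]
block 250 rect [521.5 -14.7] [29.6 30. ] 86.0 z [87.3 90.1 92.6]
tray 481 rect [556.5 303.6] [110.8 112.2] 18.1 z [10.  14.1 17.5]
stand 1153 rect [ 488.1 -313.5] [151.7  44.5] 75.1 z [14.5 19.7 22.4]
cellz 101 rect [ 488.3 -312.3] [41.8 13.9] 74.9 z [51.9 63.4 67.1]
tall 216 rect [ 487.4 -315.7] [133.3  14. ] 75.3 z [46.4 58.6 65.9]
[[ 13  21  17  20  20  20  22  19  22  22  19  21  21  -2   2   2   0]
 [ 16  31  40  54  67  64  63  20  20  19  20  18  21  17  22  19  21]
 [ 18  29  45  56  64  21  39  47  64  64  18  19  21  23  24  20  19]
 [ 23  33  48  59  65  16  17  17  22  34  44  55  66  65  22  20  21]
 [ 20  11  28  45  55  64  65  16  18  18  30  38  49  59  64  22  18]
 [ 22  22  19  21  15  18  33  56  66  68  31  40  53  61  16  13  12]
 [937  16  19  19  19  18  20  12  18  33  45  60  64  64  17  14  15]]
```

View pics/c1.png

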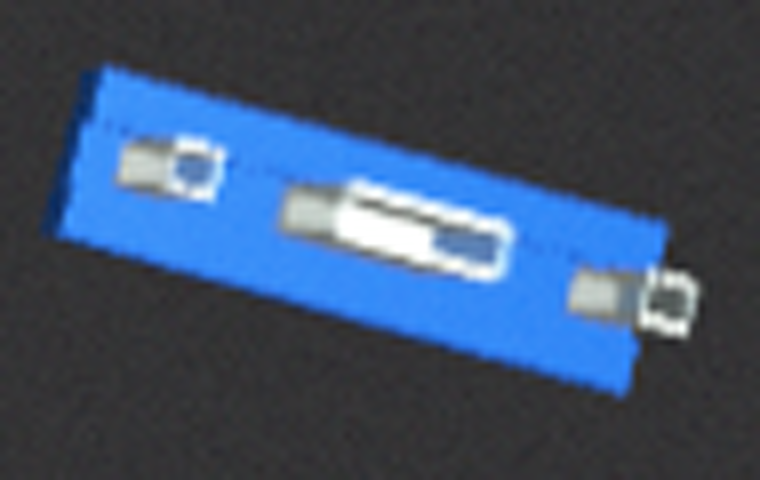

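The crop confirms the choice. The clear open-topped cell (crop 280–515, 180–280) stands mid-groove between two small square cuvettes at (200,170) and (670,300). I'll write a planner and start moving.

```bash
cat > plan.py <<'E'
import sys;from h import *
from scipy.spatial.transform import Rotation as Ro
# args: gx gy gz(grasp point, world) xangle_deg rows  ('.' keeps)
def state():
    s=arm.sense();R=Ro.from_rotvec(s['ee_rot']).as_matrix();g=s['tcp_pos']+167*R[:,2]
    return s,R,g,np.degrees(np.arctan2(R[1,0],R[0,0]))
if __name__=='__main__':
    s,R,g,a=state()
    print('t',round(s['time_s'],2),'grasp',g.round(1),'ang',a.round(2),'tilt',R[:2,2].round(4),'w',round(s['width']*93,1),'ff',round(s['finger_force'],1),'F',s['wrist_force'].round(1))
    if len(sys.argv)>1:
        A=sys.argv[1:];T=np.array([g[i] if A[i]=='.' else float(A[i]) for i in range(3)]);ta=a if A[3]=='.' else float(A[3]);n=int(A[4])
        w=np.minimum(np.minimum(np.arange(1,n+1),np.arange(n,0,-1)),3.);w/=w.sum()
        for k in range(n):
            c,q=np.cos(np.radians(a)),np.sin(np.radians(a));d=(T-g)*w[k]
            t=np.array([c*d[0]+q*d[1],q*d[0]-c*d[1],-d[2]]).round(1);tw=round(-(ta-a)*0+(-(ta-state()[3])*w[k]),1)
            g=g+np.array([c*t[0]+q*t[1],q*t[0]-c*t[1],-t[2]]);a-=tw
            w[k+1:]/=max(w[k+1:].sum(),1e-9)
            print([float(x) for x in t],tw)
E
sed -i 's/tw=round.*$/tw=round(float(-(ta-a)*w[k]),1)/' plan.py
python3 plan.py 521.5 -14.7 190 86 16
```

```text
t 0.1 grasp [ 234.6 -497.2  237.3] ang 25.25 tilt [-0.0003  0.0009] w 93.0 ff 0.0 F [ 0.3 -0.6  0.3]
[11.1, -7.5, 1.1] -1.4
[22.5, -14.4, 2.3] -2.9
[34.8, -19.9, 3.4] -4.3
[36.2, -17.2, 3.4] -4.3
[37.4, -14.4, 3.4] -4.3
[38.4, -11.6, 3.4] -4.4
[39.2, -8.6, 3.4] -4.3
[39.7, -5.7, 3.4] -4.4
[40.0, -2.6, 3.4] -4.3
[40.1, 0.4, 3.3] -4.4
[39.9, 3.5, 3.4] -4.3
[39.6, 6.5, 3.3] -4.4
[38.9, 9.5, 3.4] -4.3
[38.1, 12.4, 3.3] -4.4
[24.7, 10.2, 2.3] -2.9
[12.1, 5.7, 1.1] -1.4
```

Call:
carry_out(
  series=[
    {"translation":[11,-7.5,1],"twist":-1.4,"gripper":93},
    {"translation":[22.5,-14.5,2.5],"twist":-3,"gripper":93},
    {"translation":[35,-20,3.5],"twist":-4.3,"gripper":93},
    {"translation":[36,-17,3.5],"twist":-4.3,"gripper":93},
    {"translation":[37.5,-14.5,3.5],"twist":-4.3,"gripper":93},
    {"translation":[38.5,-11.5,3.5],"twist":-4.3,"gripper":93},
    {"translation":[39,-8.5,3.5],"twist":-4.3,"gripper":93},
    {"translation":[39.5,-5.5,3.5],"twist":-4.3,"gripper":93},
  ],
)

```text
time_s: 1.1
tcp_pos: [378.4, -254.4, 380.1]
ee_rot: [-2.778, -1.467, -0.0]
wrist_force: [-0.4, 0.3, 0.0]
width: 1.002
finger_force: 0.0
```

Call:
carry_out(
  series=[
    {"translation":[40,-2.5,3.5],"twist":-4.3,"gripper":93},
    {"translation":[40,0.5,3.5],"twist":-4.3,"gripper":93},
    {"translation":[40,3.5,3.5],"twist":-4.3,"gripper":93},
    {"translation":[39.5,6.5,3.5],"twist":-4.3,"gripper":93},
    {"translation":[39,9.5,3.5],"twist":-4.3,"gripper":93},
    {"translation":[38,12.5,3.5],"twist":-4.3,"gripper":93},
    {"translation":[24.5,10,2],"twist":-3,"gripper":93},
    {"translation":[12,5.5,1],"twist":-1.4,"gripper":93},
  ],
)

```text
time_s: 2.1
tcp_pos: [522.1, -14.7, 356.0]
ee_rot: [-2.3, -2.139, 0.0]
wrist_force: [0.4, -0.3, -0.6]
width: 1.003
finger_force: 0.0
```

```bash
python3 plan.py 521.5 -14.7 76 86 8
```

```text
t 2.1 grasp [522.1 -14.7 189. ] ang 85.83 tilt [-0.0005  0.0001] w 93.2 ff 0.0 F [ 0.4 -0.3 -0.6]
[-0.0, -0.0, 6.3] -0.0
[-0.0, -0.1, 12.5] -0.0
[-0.0, -0.1, 18.8] -0.0
[-0.0, -0.1, 18.8] -0.0
[-0.0, -0.1, 18.9] -0.1
[-0.0, -0.1, 18.8] -0.0
[-0.0, -0.0, 12.6] -0.0
[-0.0, -0.0, 6.3] -0.1
```

Call:
carry_out(
  series=[
    {"translation":[0,0,6],"twist":0,"gripper":93},
    {"translation":[0,0,12],"twist":0,"gripper":93},
    {"translation":[0,0,19],"twist":0,"gripper":93},
    {"translation":[0,0,19],"twist":0,"gripper":93},
    {"translation":[0,0,19],"twist":0,"gripper":93},
    {"translation":[0,0,19],"twist":0,"gripper":93},
    {"translation":[0,0,13],"twist":0,"gripper":93},
    {"translation":[0,0,6],"twist":0,"gripper":93},
  ],
)

```text
time_s: 3.1
tcp_pos: [521.8, -16.7, 242.4]
ee_rot: [-2.304, -2.134, 0.001]
wrist_force: [-0.1, -0.1, 0.1]
width: 0.997
finger_force: 0.0
```

Call:
carry_out(
  series=[
    {"translation":[0,0,0],"twist":0,"gripper":60},
    {"translation":[0,0,0],"twist":0,"gripper":40},
    {"translation":[0,0,0],"twist":0,"gripper":34},
    {"translation":[0,0,0],"twist":0,"gripper":30},
    {"translation":[0,0,0],"twist":0,"gripper":20},
    {"translation":[0,0,0],"twist":0,"gripper":20},
    {"translation":[0,0,0],"twist":0,"gripper":20},
    {"translation":[0,0,0],"twist":0,"gripper":20},
  ],
  squeeze=25,
)

```text
time_s: 4.1
tcp_pos: [522.2, -16.3, 243.3]
ee_rot: [2.304, 2.136, 0.0]
wrist_force: [0.5, 0.4, 1.0]
width: 0.317
finger_force: 24.7
```

```bash
python3 plan.py . . 205 . 8
```

```text
t 4.1 grasp [522.2 -16.3  76.3] ang 85.66 tilt [ 0.0001 -0.    ] w 29.5 ff 24.7 F [0.5 0.4 1. ]
[0.0, 0.0, -7.2] -0.0
[0.0, 0.0, -14.3] -0.0
[0.0, 0.0, -21.4] -0.0
[0.0, 0.0, -21.5] -0.0
[0.0, 0.0, -21.4] -0.0
[0.0, 0.0, -21.5] -0.0
[0.0, 0.0, -14.3] -0.0
[0.0, 0.0, -7.1] -0.0
```

Call:
carry_out(
  series=[
    {"translation":[0,0,-6],"twist":0,"gripper":20},
    {"translation":[0,0,-14],"twist":0,"gripper":20},
    {"translation":[0,0,-22],"twist":0,"gripper":20},
    {"translation":[0,0,-22],"twist":0,"gripper":20},
    {"translation":[0,0,-22],"twist":0,"gripper":20},
    {"translation":[0,0,-22],"twist":0,"gripper":20},
    {"translation":[0,0,-14],"twist":0,"gripper":20},
    {"translation":[0,0,-7],"twist":0,"gripper":20},
  ],
)

```text
time_s: 5.1
tcp_pos: [522.1, -16.3, 373.2]
ee_rot: [2.303, 2.135, 0.001]
wrist_force: [-0.2, 0.2, -1.4]
width: 0.317
finger_force: 24.7
```

```bash
python3 plan.py 556.5 303.6 . 108 16
```

```text
t 5.1 grasp [522.2 -16.3 206.2] ang 85.66 tilt [ 0.001  -0.0001] w 29.5 ff 24.7 F [-0.2  0.2 -1.4]
[7.7, 0.2, -0.0] -0.5
[15.3, 0.6, -0.0] -1.1
[22.9, 1.4, -0.0] -1.6
[22.9, 2.0, -0.0] -1.6
[22.8, 2.6, -0.0] -1.6
[22.7, 3.3, -0.0] -1.6
[22.7, 3.9, -0.0] -1.6
[22.5, 4.5, -0.0] -1.6
[22.4, 5.2, -0.0] -1.6
[22.2, 5.8, -0.0] -1.6
[22.1, 6.4, -0.0] -1.6
[21.9, 7.0, -0.0] -1.6
[21.7, 7.6, -0.0] -1.6
[21.5, 8.2, -0.0] -1.6
[14.1, 5.9, -0.0] -1.0
[7.0, 3.1, -0.0] -0.5
```

Call:
carry_out(
  series=[
    {"translation":[8,0,0],"twist":-0.5,"gripper":20},
    {"translation":[15,0.5,0],"twist":-1,"gripper":20},
    {"translation":[23,1.5,0],"twist":-1.6,"gripper":20},
    {"translation":[23,2,0],"twist":-1.6,"gripper":20},
    {"translation":[23,2.5,0],"twist":-1.6,"gripper":20},
    {"translation":[23,3.5,0],"twist":-1.6,"gripper":20},
    {"translation":[22.5,4,0],"twist":-1.6,"gripper":20},
    {"translation":[22.5,4.5,0],"twist":-1.6,"gripper":20},
  ],
)

```text
time_s: 6.1
tcp_pos: [539.3, 145.9, 371.4]
ee_rot: [-2.084, -2.35, 0.002]
wrist_force: [0.3, 0.6, -1.9]
width: 0.322
finger_force: 24.7
```

Call:
carry_out(
  series=[
    {"translation":[22.5,5,0],"twist":-1.6,"gripper":20},
    {"translation":[22,6,0],"twist":-1.6,"gripper":20},
    {"translation":[22,6.5,0],"twist":-1.6,"gripper":20},
    {"translation":[22,7,0],"twist":-1.6,"gripper":20},
    {"translation":[21.5,7.5,0],"twist":-1.6,"gripper":20},
    {"translation":[21.5,8,0],"twist":-1.6,"gripper":20},
    {"translation":[14,6,0],"twist":-1,"gripper":20},
    {"translation":[7,3,0],"twist":-0.5,"gripper":20},
  ],
)

```text
time_s: 7.1
tcp_pos: [556.9, 304.5, 372.1]
ee_rot: [-1.848, -2.54, 0.0]
wrist_force: [-0.5, -0.5, -2.3]
width: 0.322
finger_force: 24.7
```

```bash
python3 plan.py 556.5 303.6 64 108 12
```

```text
t 7.1 grasp [556.9 304.5 205.1] ang 107.92 tilt [-0.0001 -0.0001] w 29.9 ff 24.7 F [-0.5 -0.5 -2.3]
[-0.0, -0.0, 4.7] -0.0
[-0.0, -0.0, 9.4] -0.0
[-0.1, -0.1, 14.1] -0.0
[-0.1, -0.1, 14.1] -0.0
[-0.1, -0.1, 14.1] -0.0
[-0.1, -0.1, 14.1] -0.0
[-0.1, -0.0, 14.1] -0.0
[-0.1, -0.1, 14.1] -0.0
[-0.0, -0.0, 14.1] -0.0
[-0.1, -0.1, 14.2] -0.0
[-0.0, -0.0, 9.4] -0.1
[-0.0, -0.0, 4.7] 0.0
```

Call:
carry_out(
  series=[
    {"translation":[0,0,5],"twist":0,"gripper":20},
    {"translation":[0,0,12],"twist":0,"gripper":20},
    {"translation":[0,0,22],"twist":0,"gripper":20},
    {"translation":[0,0,29],"twist":0,"gripper":20},
    {"translation":[0,0,29],"twist":0,"gripper":20},
    {"translation":[0,0,24],"twist":0,"gripper":20},
    {"translation":[0,0,13],"twist":0,"gripper":20},
    {"translation":[0,0,6],"twist":0,"gripper":20},
  ],
)

```text
time_s: 8.1
tcp_pos: [556.9, 303.3, 231.6]
ee_rot: [-1.85, -2.539, 0.001]
wrist_force: [-0.5, 0.1, -2.1]
width: 0.327
finger_force: 24.7
```

Call:
carry_out(
  series=[
    {"translation":[0,0,1.5],"twist":0,"gripper":20},
    {"translation":[0,0,1],"twist":0,"gripper":20},
    {"translation":[0,0,0.5],"twist":0,"gripper":20},
    {"translation":[0,0,0],"twist":0,"gripper":20},
  ],
)

```text
time_s: 8.6
tcp_pos: [556.9, 303.7, 229.5]
ee_rot: [1.85, 2.539, 0.001]
wrist_force: [-0.3, -0.6, -0.8]
width: 0.324
finger_force: 24.7
```

Call:
carry_out(
  series=[
    {"translation":[0,0,0.7],"twist":0,"gripper":20},
    {"translation":[0,0,0.7],"twist":0,"gripper":20},
    {"translation":[0,0,0],"twist":0,"gripper":20},
  ],
)

```text
time_s: 8.98
tcp_pos: [556.8, 303.6, 227.8]
ee_rot: [-1.85, -2.539, 0.0]
wrist_force: [1.6, 0.4, -1.5]
width: 0.322
finger_force: 24.7
```

Call:
carry_out(
  series=[
    {"translation":[0,0,0.5],"twist":0,"gripper":20},
    {"translation":[0,0,0.5],"twist":0,"gripper":20},
    {"translation":[0,0,0],"twist":0,"gripper":20},
  ],
)

```text
time_s: 9.35
tcp_pos: [556.9, 303.7, 227.3]
ee_rot: [1.85, 2.539, 0.0]
wrist_force: [-1.7, -0.5, 4.6]
width: 0.322
finger_force: 24.7
```

Contact (+4.6 N). Release gently and rise.

Call:
carry_out(
  series=[
    {"translation":[0,0,0],"twist":0,"gripper":32},
    {"translation":[0,0,0],"twist":0,"gripper":40},
    {"translation":[0,0,0],"twist":0,"gripper":60},
    {"translation":[0,0,0],"twist":0,"gripper":70},
    {"translation":[0,0,-5],"twist":0,"gripper":70},
    {"translation":[0,0,-20],"twist":0,"gripper":70},
    {"translation":[0,0,-40],"twist":0,"gripper":70},
    {"translation":[0,0,-40],"twist":0,"gripper":70},
  ],
)

```text
time_s: 10.35
tcp_pos: [556.8, 303.6, 334.5]
ee_rot: [1.85, 2.539, 0.001]
wrist_force: [-0.2, -0.2, 0.3]
width: 0.755
finger_force: 0.0
```

```bash
python3 plan.py 488.3 -312.3 200 75.1 24; python3 - <<'E'
from h import *
a,d=shot('side','s1')
c=cv2.resize(a[180:380,170:470],None,fx=2.4,fy=2.4);cv2.imwrite('pics/s1c.png',c[...,::-1])
E
```

```text
t 10.35 grasp [556.9 303.7 167.5] ang 107.86 tilt [0.0009 0.0004] w 70.3 ff 0.0 F [-0.2 -0.2  0.3]
[-8.6, -3.9, -0.5] 0.5
[-17.2, -7.6, -1.0] 1.0
[-26.0, -10.9, -1.5] 1.5
[-26.3, -10.2, -1.5] 1.5
[-26.5, -9.5, -1.5] 1.5
[-26.8, -8.8, -1.5] 1.5
[-27.0, -8.1, -1.5] 1.5
[-27.2, -7.4, -1.5] 1.5
[-27.4, -6.7, -1.5] 1.5
[-27.5, -6.0, -1.5] 1.5
[-27.7, -5.2, -1.5] 1.5
[-27.8, -4.5, -1.5] 1.5
[-27.9, -3.8, -1.5] 1.5
[-28.0, -3.0, -1.5] 1.5
[-28.1, -2.3, -1.4] 1.5
[-28.1, -1.6, -1.5] 1.5
[-28.1, -0.8, -1.4] 1.5
[-28.2, -0.1, -1.5] 1.5
[-28.1, 0.6, -1.4] 1.5
[-28.1, 1.4, -1.5] 1.4
[-28.1, 2.1, -1.4] 1.5
[-28.0, 2.8, -1.5] 1.4
[-18.7, 2.3, -0.9] 1.0
[-9.3, 1.3, -0.5] 0.5
```

View pics/s1c.png

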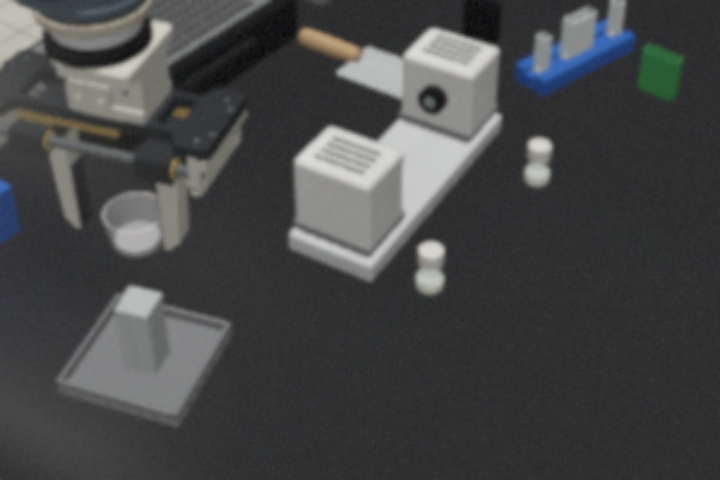

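The block stands upright in the tray (crop ~(142,330)) and the bench is clear. Next I go to the cell.

Call:
carry_out(
  series=[
    {"translation":[-9,-4,-1],"twist":0.5,"gripper":70},
    {"translation":[-17,-7.5,-2],"twist":1,"gripper":70},
    {"translation":[-26,-11,-3],"twist":1.5,"gripper":70},
    {"translation":[-26,-10,-3],"twist":1.5,"gripper":70},
    {"translation":[-26.5,-9.5,-3],"twist":1.5,"gripper":70},
    {"translation":[-27,-9,-3],"twist":1.5,"gripper":70},
    {"translation":[-27,-8,-3],"twist":1.5,"gripper":70},
    {"translation":[-27,-7.5,-3],"twist":1.5,"gripper":70},
  ],
)

```text
time_s: 11.4
tcp_pos: [534.1, 105.6, 352.1]
ee_rot: [-2.076, -2.356, 0.002]
wrist_force: [0.4, 0.0, 0.1]
width: 0.751
finger_force: 0.0
```

Call:
carry_out(
  series=[
    {"translation":[-27.5,-6.5,-2],"twist":1.5,"gripper":70},
    {"translation":[-27.5,-6,-2],"twist":1.5,"gripper":70},
    {"translation":[-27.5,-5,-2],"twist":1.5,"gripper":70},
    {"translation":[-28,-4.5,-2],"twist":1.5,"gripper":70},
    {"translation":[-28,-4,-1],"twist":1.5,"gripper":70},
    {"translation":[-28,-3,-1],"twist":1.5,"gripper":70},
    {"translation":[-28,-2.5,-1],"twist":1.5,"gripper":70},
    {"translation":[-28,-1.5,0],"twist":1.5,"gripper":70},
  ],
)

```text
time_s: 12.4
tcp_pos: [508.9, -118.0, 363.1]
ee_rot: [-2.311, -2.126, 0.002]
wrist_force: [-0.2, 0.2, 0.2]
width: 0.754
finger_force: 0.0
```

Call:
carry_out(
  series=[
    {"translation":[-28,-1,0],"twist":1.5,"gripper":70},
    {"translation":[-28,0,0],"twist":1.5,"gripper":70},
    {"translation":[-28,0.5,0],"twist":1.5,"gripper":70},
    {"translation":[-28,1.5,0],"twist":1.4,"gripper":70},
    {"translation":[-28,2,0],"twist":1.5,"gripper":70},
    {"translation":[-28,3,0],"twist":1.4,"gripper":70},
    {"translation":[-18.5,2.5,0],"twist":1,"gripper":70},
    {"translation":[-9,1.5,0],"twist":0.5,"gripper":70},
  ],
)

```text
time_s: 13.4
tcp_pos: [488.2, -312.2, 363.3]
ee_rot: [-2.492, -1.911, 0.0]
wrist_force: [-0.8, -0.0, -0.3]
width: 0.752
finger_force: 0.0
```

```bash
python3 plan.py 488.3 -312.3 110 75.1 8; python3 - <<'E'
from h import *
f0=np.load('top0.npz')
a,d=shot('side','s2')
c=a[140:260,350:470]
cv2.imwrite('pics/s2c.png',cv2.resize(c,None,fx=5,fy=5,interpolation=cv2.INTER_CUBIC)[...,::-1])
E
```

```text
t 13.4 grasp [ 488.  -312.1  196.3] ang 74.96 tilt [-0.0009  0.0007] w 69.9 ff 0.0 F [-0.8 -0.  -0.3]
[-0.0, 0.0, 4.8] -0.0
[-0.0, 0.0, 9.6] -0.0
[-0.0, 0.1, 14.4] -0.0
[-0.0, 0.1, 14.4] -0.0
[-0.0, 0.0, 14.4] -0.0
[-0.1, 0.1, 14.4] -0.1
[-0.0, 0.0, 9.6] -0.0
[-0.0, 0.0, 4.7] -0.0
```

View pics/s2c.png

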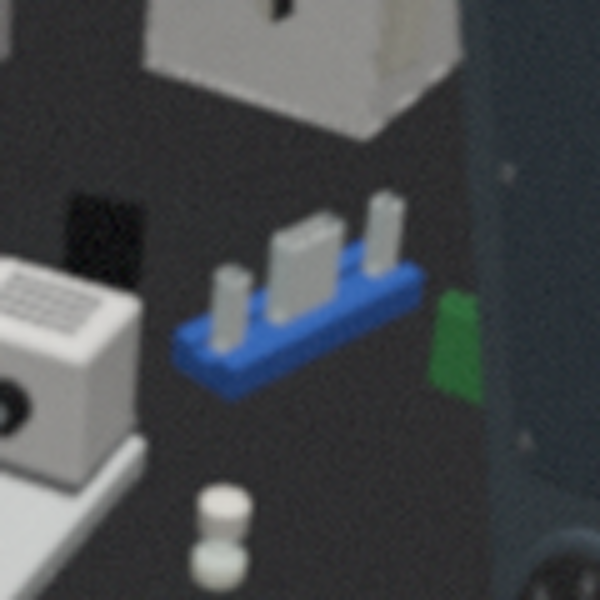

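The crop shows the cell standing upright at (305,265), with the cuvettes beside it at (230,310) and (385,235). Nothing blocks the frosted sides, so I descend.

Call:
carry_out(
  series=[
    {"translation":[0,0,6],"twist":0,"gripper":60},
    {"translation":[0,0,14],"twist":0,"gripper":60},
    {"translation":[0,0,24],"twist":0,"gripper":60},
    {"translation":[0,0,30],"twist":0,"gripper":60},
    {"translation":[0,0,30],"twist":0,"gripper":60},
    {"translation":[0,0,24],"twist":0,"gripper":60},
    {"translation":[0,0,14],"twist":0,"gripper":60},
    {"translation":[0,0,7],"twist":0,"gripper":60},
  ],
)

```text
time_s: 14.45
tcp_pos: [488.8, -311.0, 214.0]
ee_rot: [-2.49, -1.914, 0.0]
wrist_force: [0.8, -0.6, -0.8]
width: 0.646
finger_force: 0.0
```

```bash
python3 plan.py; python3 - <<'E'
from h import *
a,d=shot('side','s3');t,dt=shot('top','t3')
c=a[140:240,370:470]
c=cv2.resize(c,(400,400),interpolation=cv2.INTER_CUBIC);e=cv2.resize(t[215:315,430:530],(400,400),interpolation=cv2.INTER_CUBIC)
cv2.imwrite('pics/s3c.png',np.hstack([c,e])[...,::-1])
E
```

```text
t 14.45 grasp [ 488.7 -310.9   47. ] ang 75.08 tilt [-0.0006  0.0005] w 60.1 ff 0.0 F [ 0.8 -0.6 -0.8]
```

View pics/s3c.png

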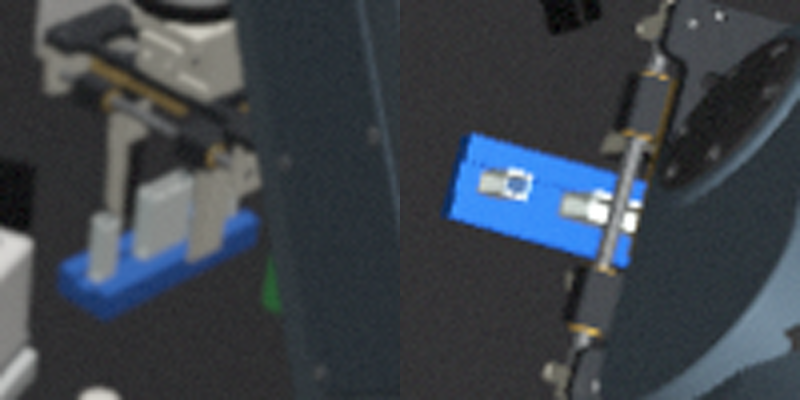

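Both fingers straddle the broad sides: in the left crop they are at (125,165) and (207,215), with their midpoint on the cell at (165,215). The cuvettes are clear. I close gently.

Call:
carry_out(
  series=[
    {"translation":[0,0,0],"twist":0,"gripper":40},
    {"translation":[0,0,0],"twist":0,"gripper":25},
    {"translation":[0,0,0],"twist":0,"gripper":20},
    {"translation":[0,0,0],"twist":0,"gripper":17},
    {"translation":[0,0,0],"twist":0,"gripper":15},
    {"translation":[0,0,0],"twist":0,"gripper":13},
    {"translation":[0,0,0],"twist":0,"gripper":8},
    {"translation":[0,0,0],"twist":0,"gripper":8},
  ],
  squeeze=12,
)

```text
time_s: 15.55
tcp_pos: [488.9, -311.3, 214.9]
ee_rot: [2.491, 1.914, 0.0]
wrist_force: [1.3, -0.9, -0.3]
width: 0.143
finger_force: 12.0
```

```bash
python3 plan.py . . 185 . 8
```

```text
t 15.55 grasp [ 488.9 -311.3   47.9] ang 75.06 tilt [ 0.0001 -0.0001] w 13.3 ff 12.0 F [ 1.3 -0.9 -0.3]
[0.0, 0.0, -7.6] -0.0
[0.0, 0.0, -15.2] -0.0
[0.0, 0.0, -22.9] -0.0
[0.0, 0.0, -22.9] -0.0
[0.0, 0.0, -22.8] -0.0
[0.0, 0.0, -22.9] -0.0
[0.0, 0.0, -15.2] -0.0
[0.0, 0.0, -7.6] -0.0
```

Call:
carry_out(
  series=[
    {"translation":[0,0,-4],"twist":0,"gripper":8},
    {"translation":[0,0,-10],"twist":0,"gripper":8},
    {"translation":[0,0,-20],"twist":0,"gripper":8},
    {"translation":[0,0,-26],"twist":0,"gripper":8},
    {"translation":[0,0,-30],"twist":0,"gripper":8},
    {"translation":[0,0,-26],"twist":0,"gripper":8},
    {"translation":[0,0,-16],"twist":0,"gripper":8},
    {"translation":[0,0,-8],"twist":0,"gripper":8},
  ],
)

```text
time_s: 16.55
tcp_pos: [488.8, -311.3, 355.7]
ee_rot: [2.491, 1.913, 0.0]
wrist_force: [-0.6, -0.4, -1.2]
width: 0.142
finger_force: 12.0
```

```bash
python3 plan.py 521 -16 . 95.9 16
```

```text
t 16.55 grasp [ 488.8 -311.4  188.7] ang 75.05 tilt [ 0.0005 -0.0004] w 13.2 ff 12.0 F [-0.6 -0.4 -1.2]
[7.0, -1.1, -0.0] -0.5
[14.0, -2.0, -0.0] -1.0
[21.1, -2.7, -0.0] -1.5
[21.1, -2.1, -0.0] -1.5
[21.2, -1.6, -0.0] -1.5
[21.2, -1.0, -0.0] -1.5
[21.2, -0.5, -0.0] -1.5
[21.2, 0.1, -0.0] -1.5
[21.2, 0.7, -0.0] -1.5
[21.2, 1.2, -0.0] -1.5
[21.1, 1.8, -0.0] -1.5
[21.1, 2.3, -0.0] -1.5
[21.0, 2.9, -0.0] -1.4
[21.0, 3.4, -0.0] -1.5
[13.9, 2.6, -0.0] -1.0
[6.9, 1.4, -0.0] -0.4
```

Call:
carry_out(
  series=[
    {"translation":[7,-1,0],"twist":-0.5,"gripper":8},
    {"translation":[14,-2,0],"twist":-1,"gripper":8},
    {"translation":[21,-2.5,0],"twist":-1.5,"gripper":8},
    {"translation":[21,-2,0],"twist":-1.5,"gripper":8},
    {"translation":[21,-1.5,0],"twist":-1.5,"gripper":8},
    {"translation":[21,-1,0],"twist":-1.5,"gripper":8},
    {"translation":[21,-0.5,0],"twist":-1.5,"gripper":8},
    {"translation":[21,0,0],"twist":-1.5,"gripper":8},
  ],
)

```text
time_s: 17.55
tcp_pos: [505.2, -163.2, 354.9]
ee_rot: [2.304, 2.136, 0.0]
wrist_force: [-0.3, -0.0, -0.8]
width: 0.144
finger_force: 12.0
```

Call:
carry_out(
  series=[
    {"translation":[21,0.5,0],"twist":-1.5,"gripper":8},
    {"translation":[21,1,0],"twist":-1.5,"gripper":8},
    {"translation":[21,2,0],"twist":-1.5,"gripper":8},
    {"translation":[21,2.5,0],"twist":-1.5,"gripper":8},
    {"translation":[21,3,0],"twist":-1.5,"gripper":8},
    {"translation":[21,3.5,0],"twist":-1.5,"gripper":8},
    {"translation":[14,2.5,0],"twist":-1,"gripper":8},
    {"translation":[7,1.5,0],"twist":-0.5,"gripper":8},
  ],
)

```text
time_s: 18.55
tcp_pos: [521.3, -16.6, 354.9]
ee_rot: [2.099, 2.337, -0.0]
wrist_force: [0.1, 0.1, -0.6]
width: 0.146
finger_force: 12.0
```

```bash
python3 plan.py 521 -15 75 95.9 12; python3 - <<'E'
from h import *
a,d=shot('side','s4');P=cloud('side',d)
m=(np.abs(P[...,0]-521)<45)&(np.abs(P[...,1]+16)<35)&(P[...,2]>145)&(P[...,2]<215)&(d>0)
print(m.sum())
u=w2px('side',[[521,-16,182]])[0];print(u)
u0,v0=int(u[0])-50,int(u[1])-50
cv2.imwrite('pics/s4c.png',cv2.resize(a[v0:v0+100,u0:u0+100],None,fx=6,fy=6,interpolation=cv2.INTER_CUBIC)[...,::-1])
E
```

```text
t 18.55 grasp [521.3 -16.6 187.9] ang 96.13 tilt [ 0. -0.] w 13.5 ff 12.0 F [ 0.1  0.1 -0.6]
[0.1, -0.0, 3.8] 0.0
[0.1, -0.0, 7.5] 0.0
[0.2, -0.0, 11.3] 0.0
[0.1, -0.0, 11.3] 0.0
[0.2, -0.0, 11.3] 0.0
[0.1, -0.0, 11.3] 0.0
[0.2, -0.0, 11.3] 0.0
[0.1, -0.0, 11.3] 0.1
[0.2, -0.0, 11.3] 0.0
[0.1, -0.1, 11.2] 0.1
[0.1, -0.0, 7.5] 0.0
[0.1, -0.0, 3.8] 0.0
454
[338.82564473 191.71731292]
```

View pics/s4c.png

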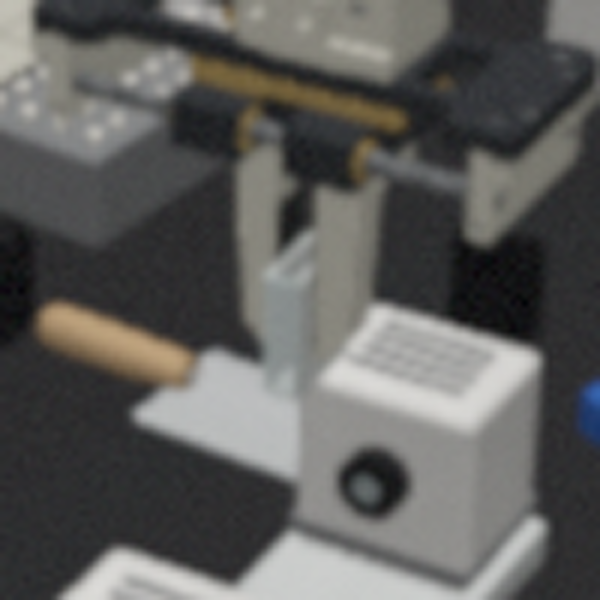

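The cell hangs upright in the grip. Its near window fills crop (265–315, 265–395), and the pads lie on the frosted sides. I'll check the hold offset from depth.

```bash
python3 - <<'E'
from h import *
f=np.load('s4.npz');a,d=f['a'],f['d'];P=cloud('side',d)
u0,v0=int(338.8)-50,int(191.7)-50
g=np.array([521.3,-16.6,187.9]);th=np.radians(6.13);ex=np.array([np.cos(th),np.sin(th),0]);ey=np.array([-np.sin(th),np.cos(th),0])
def pr(n,lx,ly,lz):
    u=w2px('side',[g+lx*ex+ly*ey+[0,0,lz]])[0];print(n,((u-[u0,v0]+.5)*6).round(0))
for oy in(0,-1.5):
  for lx in(-6.75,6.75):
    for lz in(-32,18): pr((oy,lx,lz),lx,21+oy,lz)
L=P-g;lx,ly,lz=L@ex,L@ey,L[...,2]
v,u=np.mgrid[0:480,0:640]
m=(np.abs(lx)<5)&(ly>15)&(ly<27)&(lz>-28)&(lz<12)&(d>0)
print('face',m.sum(),'ly',np.percentile(ly[m],[10,50,90]).round(1))
m=(np.abs(lx)<9)&(ly>14)&(ly<28)&(lz>-45)&(lz<25)&(d>0)
print('lx',np.percentile(lx[m],[2,50,98]).round(1),'lz',np.percentile(lz[m],[1,50,99]).round(1))
for uu in range(333,340): print(uu,[(int(z),int(y)) if abs(y-21)<15 else '-' for z,y in zip(lz[182:212:2,uu],ly[182:212:2,uu])])
E
```

```text
(0, -6.75, -32) [295. 399.]
(0, -6.75, 18) [298. 281.]
(0, 6.75, -32) [262. 389.]
(0, 6.75, 18) [264. 271.]
(-1.5, -6.75, -32) [297. 397.]
(-1.5, -6.75, 18) [300. 279.]
(-1.5, 6.75, -32) [265. 387.]
(-1.5, 6.75, 18) [266. 269.]
face 64 ly [18.5 20.8 22.2]
lx [-7.9 -1.7  6.4] lz [-32.4  -5.7  17.9]
333 [(21, 11), (16, 10), (16, 17), (14, 22), (8, 20), (2, 20), (-1, 20), (-8, 17), (-10, 22), (-16, 21), (-20, 23), (-25, 22), '-', '-', '-']
334 [(18, 6), (16, 9), (12, 11), (13, 20), (8, 20), (4, 22), (0, 21), (-7, 19), (-12, 19), (-17, 18), (-22, 19), (-28, 18), (-32, 19), '-', '-']
335 [(20, 7), (18, 11), (11, 9), (13, 18), (9, 20), (5, 22), (0, 20), (-5, 20), (-11, 18), (-16, 19), (-21, 19), (-25, 21), (-31, 20), '-', '-']
336 ['-', '-', '-', (14, 19), (9, 19), (6, 21), (0, 20), (-2, 23), (-10, 19), (-13, 22), (-19, 21), (-26, 18), (-27, 24), '-', '-']
337 ['-', '-', '-', (17, 23), (10, 20), (6, 21), (0, 19), (-4, 19), (-11, 16), (-15, 18), (-19, 19), (-25, 19), (-29, 20), '-', '-']
338 ['-', '-', (16, 13), (15, 18), (11, 19), (3, 16), (0, 17), (-6, 15), (-13, 13), (-15, 17), (-21, 16), (-27, 15), (-32, 15), '-', '-']
339 ['-', '-', (17, 14), (11, 12), (8, 14), (1, 11), (-3, 12), (-7, 13), (-13, 12), (-19, 10), (-25, 10), (-28, 11), '-', '-', '-']
```

The hold offset matches the estimate: cell centre about 7 mm below the grasp point and about −1 mm along y. I lower it into the path.

Call:
carry_out(
  series=[
    {"translation":[0.5,0,5],"twist":0,"gripper":8},
    {"translation":[0.5,0,11],"twist":0.2,"gripper":8},
    {"translation":[0.5,0,18],"twist":0,"gripper":8},
    {"translation":[0,0,22],"twist":0,"gripper":8},
    {"translation":[0,0,22],"twist":0,"gripper":8},
    {"translation":[0,0,18],"twist":0,"gripper":8},
    {"translation":[0,0,11],"twist":0,"gripper":8},
    {"translation":[0,0,5],"twist":0,"gripper":8},
  ],
)

```text
time_s: 19.6
tcp_pos: [521.0, -16.1, 242.1]
ee_rot: [-2.105, -2.331, 0.001]
wrist_force: [-0.7, 0.3, -0.9]
width: 0.142
finger_force: 12.0
```

Call:
carry_out(
  series=[
    {"translation":[0,0,0],"twist":0,"gripper":8},
    {"translation":[0,0,0],"twist":0,"gripper":8},
  ],
)

```text
time_s: 19.85
tcp_pos: [521.3, -16.0, 243.3]
ee_rot: [2.105, 2.331, 0.001]
wrist_force: [-0.3, 0.1, -0.2]
width: 0.146
finger_force: 12.0
```

```bash
python3 plan.py 521 -15 75.2 95.9 1; python3 - <<'E'
from h import *
a,d=shot('side','s5');b,e=shot('top','t5')
u=w2px('side',[[521,-16,68]])[0];u0,v0=int(u[0])-50,int(u[1])-50
c=cv2.resize(a[v0:v0+100,u0:u0+100],(400,400),interpolation=cv2.INTER_CUBIC)
t=cv2.resize(b[200:300,286:386],(400,400),interpolation=cv2.INTER_CUBIC)
cv2.imwrite('pics/s5c.png',np.hstack([c,t])[...,::-1])
E
```

```text
t 19.85 grasp [521.4 -16.   76.3] ang 95.86 tilt [ 0.0008 -0.0001] w 13.6 ff 12.0 F [-0.3  0.1 -0.2]
[1.0, -0.3, 1.1] -0.0
```

View pics/s5c.png

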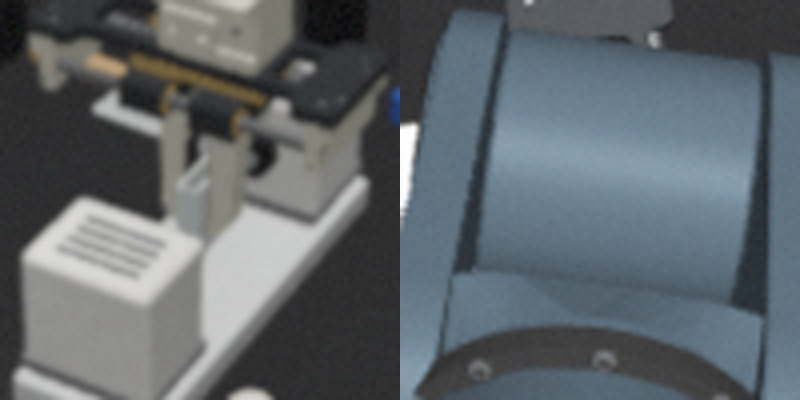

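The cell is upright between the lamp and the detector (left crop ~(195,205)), and nothing touches the housings. One last small correction, then I hand in.

Call:
carry_out(
  series=[
    {"translation":[0.5,-0.3,0.8],"twist":0,"gripper":8},
    {"translation":[0.3,0,0],"twist":0,"gripper":8},
    {"translation":[0,0,0],"twist":0,"gripper":8},
    {"translation":[0,0,0],"twist":0,"gripper":8},
  ],
)

```text
time_s: 20.45
tcp_pos: [520.7, -15.2, 242.0]
ee_rot: [-2.105, -2.332, 0.0]
wrist_force: [0.1, 1.0, -0.1]
width: 0.146
finger_force: 12.0
```

```bash
python3 plan.py; python3 -c "
from bench import arm
print(arm.close_job())"
```

```text
t 20.45 grasp [520.7 -15.2  75. ] ang 95.86 tilt [-0.  0.] w 13.6 ff 12.0 F [ 0.1  1.  -0.1]
the job is handed in; nothing more can be done
None
```

I handed the job in at 20.5 s: the block stands upright in the tray, and the arm is holding the cell upright by its frosted sides, midway in the light path, to within the roughly 2 mm camera calibration. The hand-in returned no verdict.

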